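# Feel round the portafilter basket's rim for dents

### The arm

A 6-joint arm with a two-finger parallel gripper is mounted at the origin on the work surface. World frame = base frame: x ahead of the robot, y to its left, z up, the work surface at z = 0. Lengths are in m, angles in rad, forces in N, time in s.
With the tool pointing down it reaches from about 0.35 to 1 m from the base axis. Payload 7.1 kg.
Tool frame: the origin (TCP) lies between the finger pads; the fingertips stand 22 mm ahead of it and the grasp point (between the pads) lies 3 mm ahead of it; x points along the fingers, y is the direction in which the jaws open and shut, and the axes are right-handed (so a half turn about x gives the same grasp; the last joint's range is limited). The gripper opens to 85 mm and grips with 20 to 120 N. Pads are 22 mm wide; open, the fingers measure 114 mm over their backs; the gripper's body (76 mm by 85 mm) begins 54 mm behind the grasp point. The pads swing forward as they close: fully open they stand 13 mm farther back than shut.
Start: joints at [1.309, 0.423, 1.63, -0, 1.089, -0.019], TCP at [0.15, 0.607, 0.253] pointing down, gripper open.
Joint ranges: [-3, 3], [-0.9, 2.11], [0.09, 2.58], [-1.31, 4.45], [0.11, 2.69], [-2.54, 2.54]. Speed limits (rad/s): [2.39, 2.39, 3.01, 3.14, 3.14, 3.14].

### API

Orientations are given as a rotation vector (axis times angle).
In Python, from rig import manip gives the robot as it stands. The module is installed in compiled form; this text tells all that it offers. Calls block until the motion is done:
- manip.move_to(position, orientation): joint-space move of the TCP to a pose.
- manip.servo_line(position, orientation=None, rate=0.15): straight line of the TCP; orientation=None keeps the orientation; rate is the mean speed in m/s.
- manip.set_joints(angles): joint-space move.
- manip.command_gripper(opening, f_grip=None): finger opening in m; f_grip is the grip in N (None keeps the last); returns when the fingers have stopped.
- manip.hold(seconds).
- manip.solve_ik(position, orientation): joint angles nearest the present ones, or None.
- manip.camera(name): name is "side" or "top"; returns a dict with "image" (384x512x3 uint8, red, green, blue), "fx", "fy", "cx", "cy" (pixels), "k1" (the pictures are not rectified: a ray, as slopes to the right and down, at radius r is drawn at 1 + k1 r^2 times it, then the intrinsics apply), "cam_to_world" (4x4, takes a point from camera to world coordinates). Camera axes: x right, y down, z forward; pixel columns grow to the right and rows downward; lengths in m; the calibration is good to about 2 mm. A picture is of the moment at which its call begins. There is no depth.
A pose or a line that the arm cannot do raises manip.IKError and nothing moves.
- manip.sign_off(): hands the job in, once; it reports no verdict.
Readings, each from a call of its own:
- manip.get_time(): time.
- manip.get_joint_positions(): joint angles.
- manip.get_joint_vel(): joint speeds.
- manip.get_tau(): joint torques, N m.
- manip.get_position(): TCP position.
- manip.get_ee_rot(): TCP orientation.
- manip.get_contact_force(): force on the tool from outside, world axes, zero at the start.
- manip.get_torque(): the same for the moment, N m.
- manip.get_width(): finger opening in m.
Only numpy, scipy, OpenCV 4.12 (cv2) and the standard library are available. Lean on these libraries where they do the work, as an engineer would, in place of code of your own. Each camera call takes 0.05 s, during which the arm holds its last target.

### The job

Check the rim of the freshly washed portafilter for dents, as a barista does before it goes back in the machine: put a fingertip on top of the rim where the handle joins and run it lightly along the rim, clockwise seen from above, all the way round and back to the handle, then draw away. Leave the portafilter lying in its stand, neither lifted, tipped nor turned, and do not disturb the things around it.

Things in the scene. Friction and masses are not known exactly. Their poses are not given: they have to be found in the camera images.
- portafilter: empty 58 mm espresso portafilter, loose (0.54 to 0.66 kg), lying level in its stand: chrome cup 70 mm across, 36 mm tall, open upward; black handle 27 mm thick reaching along its own -x to 195 mm from the cup's centre, centre line 20 mm above the cup's underside. Two lugs reach 41 mm from the centre along +y and -y, 11 mm below the rim. Origin: centre of the cup's underside, z up.
- rim_centre (a point): centre of the portafilter's rim, level with its crest: the rim is the rounded steel bead on top of the cup, 6 mm thick, inner diameter 59, outer 71, its crest a level circle of radius 32.5 mm, 36 mm above the cup's underside, 72 mm above the counter. Pressed from above, the whole portafilter sinks level on its soft seat, 1 mm for 2.5 N, at most 5 mm, and springs back. Inside, the cup is hollow, 25 mm deep. Axes as the portafilter's.
- stand: walnut block 135 x 105 mm, 30 mm high, fixed. The cup stands 6 mm above it on a soft foam-rubber seat, inside a low black ring (17 mm high, about 2 mm of play); the handle's neck lies between two wooden cheeks 20 mm apart, rising 36 mm above the block, 60 mm from the cup's centre. Origin on the counter below the centre of the cup's place; -x points along the handle, z up.
- tamper: steel tamper with wooden knob, standing loose beside the stand, 58 mm across, 86 mm tall, 0.38 kg; origin at the centre of its underside. Leave alone.
- shot_cup: small clear glass, standing loose beside the stand, 58 mm across the mouth, 62 mm tall, 0.14 kg; origin at the centre of its underside. Tamper and glass stand either side of the stand, about 115 mm from the cup's centre, and may have changed places. Leave alone.
- milk_jug: steel milk jug, loose, 84 mm across, 100 mm tall, with a handle reaching 72 mm from the centre to its own +y; origin at the centre of its underside. Leave alone.
- brush: flat bamboo-handled brush 185 mm long, loose, its bristle end on the counter and its handle leaning over the rim of a white ceramic spoon rest (up to 55 mm high); origin on the counter below the point where it leans. Leave alone.
- knock_box: black round knock box, fixed, 120 mm across, 100 mm tall; origin at the centre of its underside. Beyond the stand, clear of the work, are two more fixed things: a chrome grinder (360 mm tall, at the far left) and two stacked translucent drawers (240 mm tall, at the far right).
- rim0: piece 0 of the portafilter's rim, where the handle joins: a round bar about 9 mm long, 6 mm thick; origin on its crest, at mid length. Its own x points outward from the cup's centre, z up. Not marked off to the eye from the rest of the rim.
- rim1: piece 1 of the portafilter's rim, one eighth of the way round clockwise seen from above: a round bar about 9 mm long, 6 mm thick; origin on its crest, at mid length. Its own x points outward from the cup's centre, z up. Not marked off to the eye from the rest of the rim.
- rim2: piece 2 of the portafilter's rim, a quarter of the way round clockwise seen from above: a round bar about 9 mm long, 6 mm thick; origin on its crest, at mid length. Its own x points outward from the cup's centre, z up. Not marked off to the eye from the rest of the rim.
- rim3: piece 3 of the portafilter's rim, three eighths of the way round clockwise seen from above: a round bar about 9 mm long, 6 mm thick; origin on its crest, at mid length. Its own x points outward from the cup's centre, z up. Not marked off to the eye from the rest of the rim.
- rim4: piece 4 of the portafilter's rim, opposite the handle: a round bar about 9 mm long, 6 mm thick; origin on its crest, at mid length. Its own x points outward from the cup's centre, z up. Not marked off to the eye from the rest of the rim.
- rim5: piece 5 of the portafilter's rim, five eighths of the way round clockwise seen from above: a round bar about 9 mm long, 6 mm thick; origin on its crest, at mid length. Its own x points outward from the cup's centre, z up. Not marked off to the eye from the rest of the rim.
- rim6: piece 6 of the portafilter's rim, three quarters of the way round clockwise seen from above: a round bar about 9 mm long, 6 mm thick; origin on its crest, at mid length. Its own x points outward from the cup's centre, z up. Not marked off to the eye from the rest of the rim.
- rim7: piece 7 of the portafilter's rim, seven eighths of the way round clockwise seen from above: a round bar about 9 mm long, 6 mm thick; origin on its crest, at mid length. Its own x points outward from the cup's centre, z up. Not marked off to the eye from the rest of the rim.
Not all that is in view belongs to the job. Of the things like the portafilter, leave any that is purple; of the rest the larger one is meant.

How it is judged:
By the outcome, as a careful person would: the job done as asked, in the order asked, and still so for the second after the job is handed in, with the robot touching nothing.
It also fails if it takes over 58 s, if anything falls off the work surface, if the arm or the gripper's body presses on something with over 40 N, if the wrist force passes 120 N, or if a joint passes its speed limit or range.

## Working session

There is one attempt and no reset: what is moved stays moved. The work goes in short steps, each a Python script; the robot and the scene stay as the last script left them, time stands still between calls to the robot, and variables do not carry over. Pictures are saved under pics/ and viewed, and the job is handed in when it is done.

```bash
mkdir -p pics; cat > h.py <<'E'
import numpy as np, cv2
from rig import manip
def snap(n):
    c=manip.camera(n); return c
def save(c,name): cv2.imwrite(name,cv2.cvtColor(c["image"],cv2.COLOR_RGB2BGR))
E
python3 - <<'E'
from h import *
import pickle
for n in("side","top"):
    c=snap(n); save(c,f"pics/{n}0.png"); pickle.dump(c,open(f"{n}0.pkl","wb"))
    print(n,c["fx"],c["cx"],c["cy"],c["k1"]); print(np.round(c["cam_to_world"],3))
print(manip.get_time(),manip.get_position(),manip.get_ee_rot(),manip.get_contact_force())
E
```

```text
side 411.73876660455204 256.7884262369678 188.38052052089708 -0.037444601799464336
[[ 0.841 -0.311  0.442 -0.104]
 [-0.54  -0.501  0.676 -0.927]
 [ 0.011 -0.808 -0.589  0.867]
 [ 0.     0.     0.     1.   ]]
top 381.4711901406075 254.45183817622095 191.84362795417692 -0.057459627808566886
[[ 0.018 -0.983  0.183  0.294]
 [-1.    -0.016  0.012 -0.021]
 [-0.009 -0.184 -0.983  1.201]
 [ 0.     0.     0.     1.   ]]
0.1 [0.15012053 0.60621388 0.25261759] [ 0.18955491  1.56258063 -0.19173587] [-0.27106234 -0.9656118  -0.12333367]
```

View pics/top0.png

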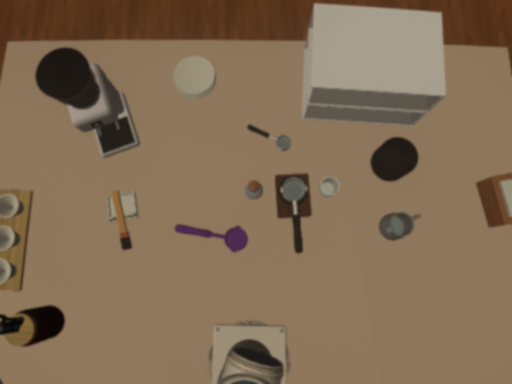

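View pics/side0.png

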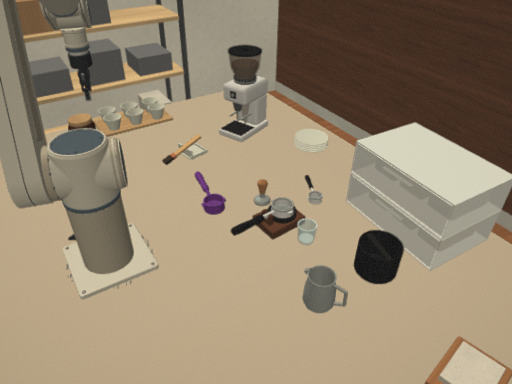

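Candidates for the portafilter in the top view are the one in the walnut stand at (293,189), a purple one at (236,239), and a small one at (283,142). I choose the one in the stand, since it is the larger of the two that aren't purple. A close crop will check this.

```bash
python3 - <<'E'
import cv2
a=cv2.imread("pics/top0.png")[120:265,225:355]; b=cv2.imread("pics/side0.png")[165:255,220:340]
a=cv2.resize(a,None,fx=4,fy=4,interpolation=cv2.INTER_CUBIC);b=cv2.resize(b,None,fx=6,fy=6,interpolation=cv2.INTER_CUBIC)
cv2.imwrite("pics/topc.png",a);cv2.imwrite("pics/sidec.png",b)
E
```

```text
(no output)
```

View pics/topc.png

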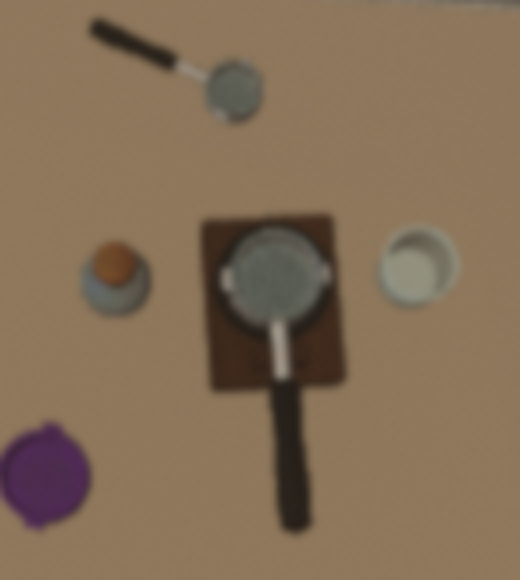

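View pics/sidec.png

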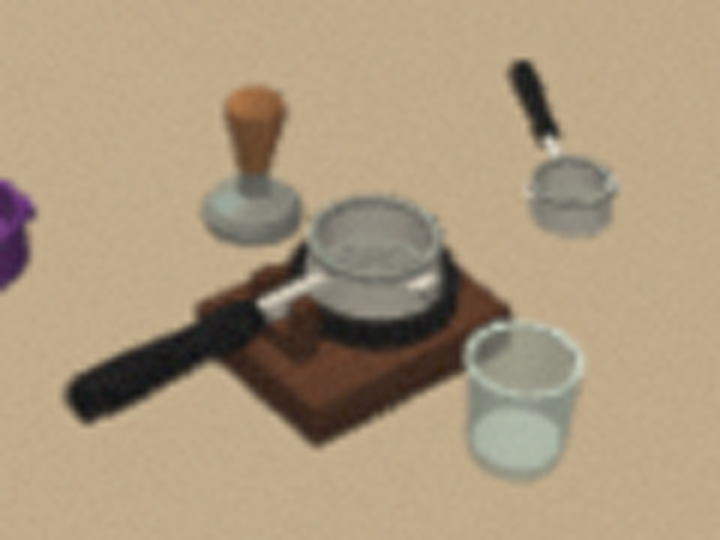

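The crop confirms it: the chosen portafilter sits in the walnut stand, with the tamper on its left and the glass on its right. The small one has no stand. Next I measure the rim.

```bash
cat >> h.py <<'E'
def ray(c,uv):
    uv=np.atleast_2d(uv).astype(float)
    K=np.array([[c["fx"],0,c["cx"]],[0,c["fy"],c["cy"]],[0,0,1]])
    p=cv2.undistortPoints(uv.reshape(-1,1,2),K,np.array([c["k1"],0,0,0,0.])).reshape(-1,2)
    T=c["cam_to_world"]; d=np.c_[p,np.ones(len(p))]@T[:3,:3].T
    return T[:3,3],d
def plane(c,uv,z):
    o,d=ray(c,uv); return (o+d*((z-o[2])/d[:,2])[:,None])
def proj(c,P):
    T=np.linalg.inv(c["cam_to_world"]); q=np.atleast_2d(P)@T[:3,:3].T+T[:3,3]; s=q[:,:2]/q[:,2:]
    s=s*(1+c["k1"]*(s**2).sum(1,keepdims=True)); return s*[c["fx"],c["fy"]]+[c["cx"],c["cy"]]
E
python3 - <<'E'
from h import *
import pickle
from scipy.optimize import least_squares
c=pickle.load(open("top0.pkl","rb")); im=c["image"]; s=pickle.load(open("side0.pkl","rb"))
hsv=cv2.cvtColor(im,cv2.COLOR_RGB2HSV)
roi=np.zeros(im.shape[:2],np.uint8); roi[168:260,272:316]=1
m=((hsv[...,1]<75)&(hsv[...,2]>65)&(roi>0)).astype(np.uint8)
n,l,st,ce=cv2.connectedComponentsWithStats(m); i=1+st[1:,4].argmax(); print(st[i],ce[i])
cup=(l==i).astype(np.uint8)
cnt=max(cv2.findContours(cup,0,1)[0],key=len)[:,0]
dk=((im.max(2)<60)&(roi>0)).astype(np.uint8); dk[:216]=0
cnth=np.argwhere(dk)[:,::-1]
H=plane(c,cnth,0.056)
print("handle n",len(H),H.min(0),H.max(0))
hc=H[:,:2].mean(0); w,v=np.linalg.eigh(np.cov(H[:,:2].T)); ax=v[:,1]; ax*=np.sign(ax[0]); print("hdir deg",np.degrees(np.arctan2(ax[1],ax[0])),hc)
P=plane(c,cnt,0.072)[:,:2]
def f(x): return np.hypot(*(P-x[:2]).T)-x[2]
r=least_squares(f,[*P.mean(0),.0355],loss="soft_l1",f_scale=.001); print("circle",r.x, "resid",np.round(np.sort(np.abs(f(r.x)))[::6]*1e3,1))
# overlay
for cc,nm in((c,"top"),(s,"side")):
    b=cv2.cvtColor(cc["image"],cv2.COLOR_RGB2BGR); k=6
    x0,y0=((265,165) if nm=="top" else (245,180)); b=cv2.resize(b[y0:y0+95,x0:x0+80],None,fx=k,fy=k,interpolation=cv2.INTER_CUBIC)
    a=np.linspace(0,2*np.pi,60)
    for R,col in((.0355,(0,0,255)),(.0295,(0,255,0))):
        q=proj(cc,np.c_[r.x[0]+R*np.cos(a),r.x[1]+R*np.sin(a),a*0+.072])
        cv2.polylines(b,[np.round((q-[x0,y0]+.5)*k).astype(int)],True,col,1)
    q=proj(cc,np.array([[*(r.x[:2]-ax*.195),.056],[*r.x[:2],.056]])); cv2.polylines(b,[np.round((q-[x0,y0]+.5)*k).astype(int)],False,(255,0,255),1)
    cv2.imwrite(f"pics/ov_{nm}.png",b)
R=cv2.Rodrigues(manip.get_ee_rot())[0]; print(np.round(R,3))
E
```

```text
[280 177  28  38 563] [293.39964476 191.20781528]
handle n 225 [ 0.3305877  -0.14931086  0.056     ] [ 0.43531151 -0.12237202  0.056     ]
hdir deg 4.697239421048158 [ 0.38332977 -0.13794007]
circle [ 0.50932719 -0.12608179  0.04069199] resid [ 0.1  0.5  0.7  1.   1.3  2.2  2.6  3.1  4.   5.9  6.7  9.1 11.2 12.3
 20.6 29.6]
[[-0.     0.24   0.971]
 [-0.001  0.971 -0.24 ]
 [-1.    -0.001 -0.   ]]
```

```bash
python3 -c "
import cv2,numpy as np
a=cv2.imread('pics/ov_top.png');b=cv2.imread('pics/ov_side.png');cv2.imwrite('pics/ov.png',cv2.resize(np.hstack([a,b]),None,fx=.82,fy=.82))"
```

```text
(no output)
```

View pics/ov.png

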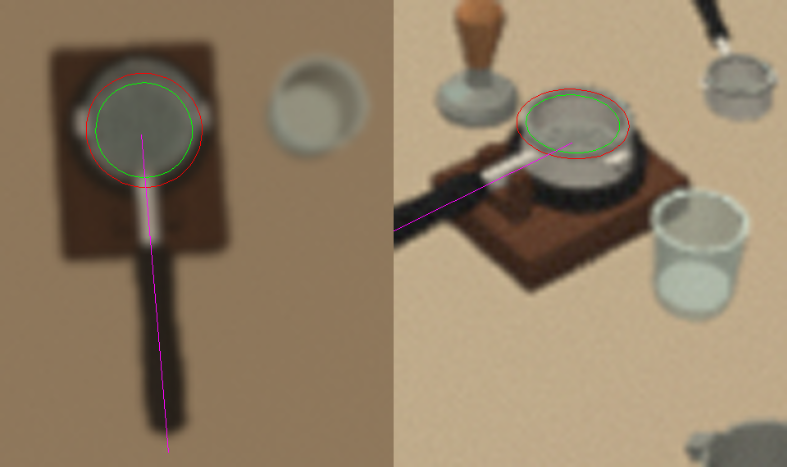

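The neck pulled the circle off the true rim. I refit with the neck and lugs excluded, then cross-check with the side view and the handle tip.

```bash
cat > loc.py <<'E'
from h import *
import pickle
from scipy.optimize import least_squares
c=pickle.load(open("top0.pkl","rb")); s=pickle.load(open("side0.pkl","rb"))
def fit(P,ks=(1,),R=.0355,x0=None):
    f=lambda x: np.hypot(*(P-x[:2]).T)-R
    r=least_squares(f,P.mean(0) if x0 is None else x0,loss="soft_l1",f_scale=.0008); return r.x,f(r.x)
# radial edge points: for rays from a rough centre find strongest gradient near expected radius
def edges(cc,ctr,radii,angs):
    g=cv2.GaussianBlur(cv2.cvtColor(cc["image"],cv2.COLOR_RGB2GRAY).astype(np.float32),(0,0),.7)
    out=[]
    for a in angs:
        q=proj(cc,np.c_[ctr[0]+radii*np.cos(a),ctr[1]+radii*np.sin(a),radii*0+.072]).astype(np.float32)
        v=cv2.remap(g,q[:,0].reshape(1,-1),q[:,1].reshape(1,-1),cv2.INTER_LINEAR)[0]
        d=np.abs(np.diff(v)); k=d.argmax(); r=(radii[k]+radii[k+1])/2
        out.append([ctr[0]+r*np.cos(a),ctr[1]+r*np.sin(a),d[k]])
    return np.array(out)
ok=lambda a,half: True
ctr=np.array([.516,-.126])
for cc,nm,bad in((c,"top",[(180,25),(90,28),(-90,28)]),(s,"side",[(180,30)])):
    x=ctr
    A=np.radians([a for a in range(-180,180,5) if all(abs((a-4.5-b+180)%360-180)>h for b,h in bad)])
    for it in range(4):
        E=edges(cc,x,np.linspace(.028,.044,65) if it<2 else np.linspace(.031,.040,37),A)
        x,res=fit(E[:,:2],x0=x)
    print(nm,x,"median|res| mm",np.median(np.abs(res))*1e3, "free R:",least_squares(lambda p:np.hypot(*(E[:,:2]-p[:2]).T)-p[2],[*x,.0355],loss="soft_l1",f_scale=.0008).x)
E
python3 loc.py
cat > ov.py <<'E'
from h import *
import pickle,sys
x=float(sys.argv[1]),float(sys.argv[2]); t=np.radians(float(sys.argv[3])); ax=np.array([np.cos(t),np.sin(t)]); L=[]
for nm,(x0,y0) in(("top",(265,165)),("side",(240,180))):
    cc=pickle.load(open(nm+"0.pkl","rb")); b=cv2.cvtColor(cc["image"],cv2.COLOR_RGB2BGR); k=6
    b=cv2.resize(b[y0:y0+90,x0:x0+66],None,fx=k,fy=k,interpolation=cv2.INTER_CUBIC)
    a=np.linspace(0,2*np.pi,60)
    for R,col in((.0355,(0,0,255)),(.0295,(0,255,0))):
        q=proj(cc,np.c_[x[0]+R*np.cos(a),x[1]+R*np.sin(a),a*0+.072])
        cv2.polylines(b,[np.round((q-[x0,y0]+.5)*k).astype(int)],True,col,1)
    q=proj(cc,np.array([[*(x-ax*.195),.056],[*x,.056]])); cv2.polylines(b,[np.round((q-[x0,y0]+.5)*k).astype(int)],False,(255,0,255),1)
    L.append(b)
cv2.imwrite(sys.argv[4],np.hstack(L))
E
python3 ov.py .516 -.127 4.7 pics/ov2.png
```

```text
top [ 0.51690222 -0.12520926] median|res| mm 0.9399315580216685 free R: [ 0.51574006 -0.12404851  0.03702475]
side [ 0.51273055 -0.12857317] median|res| mm 2.3313740795765785 free R: [ 0.51239502 -0.12875431  0.0361329 ]
```

View pics/ov2.png

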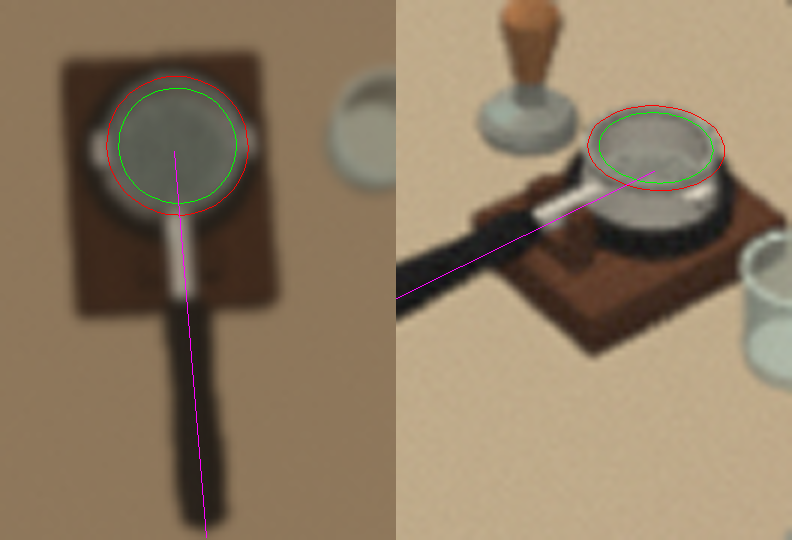

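The top view puts the rim centre near (0.5165, -0.1255) and the side view agrees to about 4 mm. The handle points about 4.6° off -x. I'll shut the gripper, hover over rim0 with a tilted finger so one edge touches, and check the fingertip against the rim in the same pictures.

```bash
cat >> h.py <<'E'
import math
YAW=math.radians(4.6); C=np.array([.5165,-.1255]); TILT=math.radians(20)
e=YAW+math.radians(67.5)
yt=np.array([math.cos(e),math.sin(e),0]); zh=np.array([math.sin(e),-math.cos(e),0]); dn=np.array([0,0,-1.])
a=math.cos(TILT)*dn+math.sin(TILT)*zh
zt=np.cross(a,yt); RT=np.c_[a,yt,zt]; RV=cv2.Rodrigues(RT)[0].ravel()
TIP=.022*a-.011*zt
def tcp(tip): return np.asarray(tip)-TIP
def rimpt(phi,z,r=.0325,C=C):  # phi deg clockwise from handle
    t=YAW+math.pi-math.radians(phi); return np.array([C[0]+r*math.cos(t),C[1]+r*math.sin(t),z])
E
python3 - <<'E'
from h import *
print(RT.round(3))
t0=manip.get_time(); manip.command_gripper(0.0,20); print(manip.get_width(),manip.get_time()-t0)
p=tcp(rimpt(0,.112)); print(p,manip.solve_ik(p,RV))
manip.move_to(p+[0,0,.08],RV); manip.servo_line(p,rate=.15); manip.hold(.3)
print(manip.get_time(),manip.get_position()-p)
F=[manip.get_contact_force() for _ in range(1)]
for _ in range(8): manip.hold(.02); F.append(manip.get_contact_force())
print(np.round(F,2))
import pickle
for n in("side","top"):
    c=snap(n); save(c,f"pics/{n}1.png"); pickle.dump(c,open(f"{n}1.pkl","wb"))
    q=proj(c,rimpt(0,.112)); print(n,q,proj(c,rimpt(0,.072)))
    x0,y0=(np.round(q[0])-[45,35]).astype(int); b=cv2.cvtColor(c["image"],cv2.COLOR_RGB2BGR)[y0:y0+85,x0:x0+66]; b=cv2.resize(b,None,fx=6,fy=6,interpolation=cv2.INTER_CUBIC)
    cv2.drawMarker(b,tuple(np.round((q[0]-[x0,y0]+.5)*6).astype(int).tolist()),(0,0,255),0,12)
    cv2.imwrite(f"pics/{n}1c.png",b)
a_,b_=cv2.imread("pics/top1c.png"),cv2.imread("pics/side1c.png");cv2.imwrite("pics/h1.png",np.hstack([a_,b_]))
E
```

```text
[[ 0.325  0.307  0.894]
 [-0.105  0.952 -0.289]
 [-0.94   0.     0.342]]
-0.0002381094784333246 0.7667
[ 0.48678074 -0.12897081  0.13643546] [-0.27566543  0.35287739  2.1803457  -0.04893224  0.25981792 -1.4889698 ]
4.7 [ 0.00045402 -0.00011709  0.0008306 ]
[[ 1.    0.91 -0.14]
 [-0.16  0.32  0.71]
 [ 0.17 -0.55  0.3 ]
 [ 0.24 -0.13 -0.16]
 [ 0.38  1.09 -0.61]
 [-0.32  0.05  0.12]
 [ 0.5   0.24 -0.16]
 [ 0.6   0.07 -0.44]
 [ 0.09  0.14  0.45]]
side [[275.05505755 197.20683779]] [[274.56901373 207.52804296]]
top [[295.69051016 196.81755293]] [[294.38766139 199.09539495]]
```

View pics/h1.png

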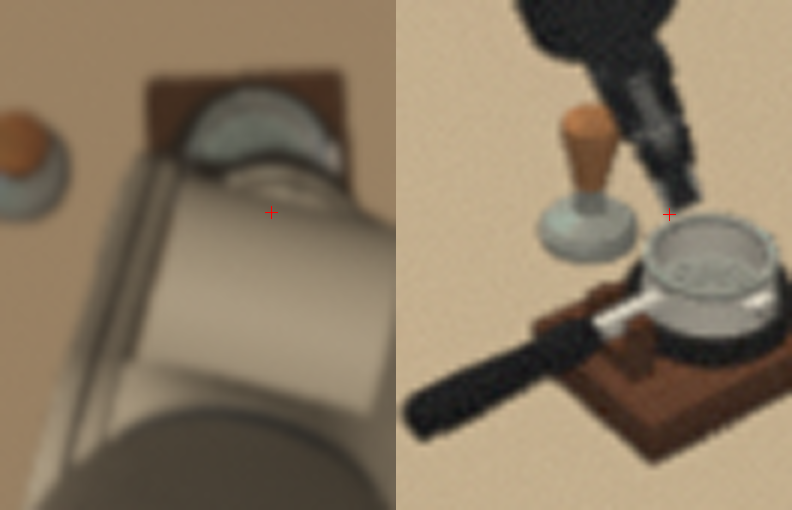

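In the side view the fingertip's near edge is at about (669,212) in the crop, right where I projected it. The top view is blocked by the wrist. Force noise is about 0.5 N, so I average the readings. Now a gentle touch-down at rim0.

```bash
cat >> h.py <<'E'
def fav(n=10,dt=.02):
    F=[]
    for _ in range(n): manip.hold(dt); F.append(manip.get_contact_force())
    return np.mean(F,0)
def tipnow(): return manip.get_position()+TIP
E
python3 - <<'E'
from h import *
manip.servo_line(tcp(rimpt(0,.078)),rate=.04); f0=fav(15); print(manip.get_time(),"free",f0.round(2),tipnow().round(4))
z=.078
while z>.068:
    z-=.0007 ; t=manip.get_time(); manip.servo_line(tcp(rimpt(0,z)),rate=.02); f=fav(8)-f0
    print(round(z,4),f.round(2),tipnow()[2].round(4),round(manip.get_time()-t,2))
    if f[2]>1.3: break
import pickle
np.save("z.npy",z); np.save("f0.npy",f0)
c=snap("side"); save(c,"pics/side2.png"); q=proj(c,rimpt(0,.072))
x0,y0=230,160; b=cv2.cvtColor(c["image"],cv2.COLOR_RGB2BGR)[y0:y0+75,x0:x0+100]; b=cv2.resize(b,None,fx=8,fy=8,interpolation=cv2.INTER_CUBIC)
cv2.drawMarker(b,tuple(np.round((q[0]-[x0,y0]+.5)*8).astype(int).tolist()),(0,0,255),0,12); cv2.imwrite("pics/s2.png",b)
E
```

```text
6.1833 free [-0.08  0.05 -0.02] [ 0.4842 -0.1281  0.0782]
0.0773 [ 0.22 -0.19  0.09] 0.0773 0.38
0.0766 [ 0.09 -0.29 -0.07] 0.0766 0.38
0.0759 [ 0.02  0.08 -0.01] 0.0759 0.38
0.0752 [ 0.05 -0.04  0.05] 0.0752 0.38
0.0745 [0.24 0.06 0.13] 0.0745 0.38
0.0738 [-0.09  0.17 -0.06] 0.0738 0.38
0.0731 [-0.24  0.05 -0.28] 0.0731 0.38
0.0724 [-0.05 -0.19 -0.23] 0.0724 0.38
0.0717 [-0.01 -0.02  0.17] 0.0717 0.38
0.071 [ 0.05 -0.25  0.01] 0.071 0.38
0.0703 [ 0.15 -0.27  1.18] 0.0704 0.38
0.0696 [-0.29 -0.01  2.58] 0.0697 0.38
```

View pics/s2.png

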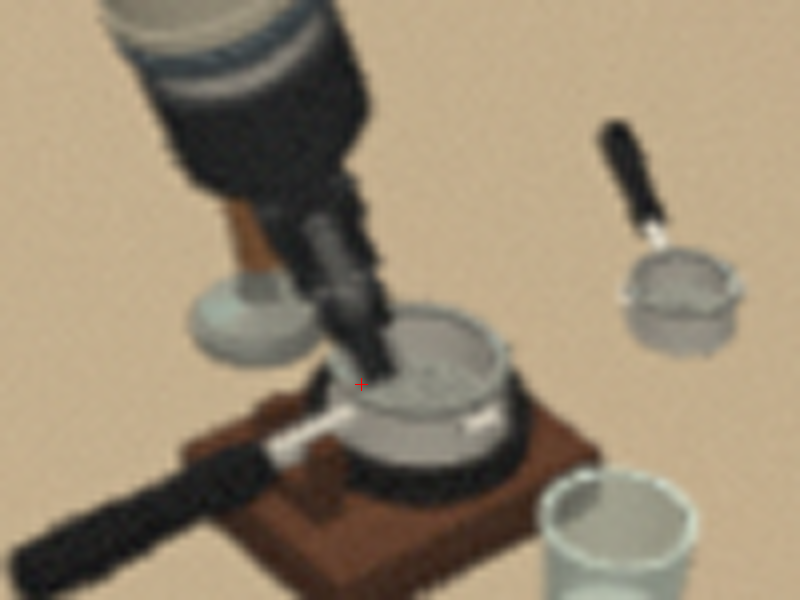

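Contact came at nominal tip height 0.0707, 1.3 mm low, so the finger corner must be rounded and its true lowest point sits a bit inward. Staying in light contact on rim0, I slide radially in 1 mm steps. The seat's stiffness turns force into height, which shows where the crest is.

```bash
python3 - <<'E'
from h import *
z=float(np.load("z.npy")); f0=np.load("f0.npy"); print(z,manip.get_time())
for r in (.0325,.0335,.0345,.0355,.0365,.0375):
    manip.servo_line(tcp(rimpt(0,z,r)),rate=.02); f=fav(12)-f0
    print(r,f.round(2),tipnow().round(4),round(manip.get_time(),2))
    if f[2]<.7: break
E
```

```text
0.06959999999999993 10.8333
0.0325 [-0.11 -0.07  2.64] [ 0.4841 -0.1281  0.0696] 11.28
0.0335 [1.52 0.16 2.28] [ 0.4834 -0.1282  0.0697] 11.73
0.0345 [ 1.89 -0.1   2.18] [ 0.4821 -0.1283  0.0696] 12.18
0.0355 [ 1.57 -0.06  2.82] [ 0.481  -0.1283  0.0696] 12.63
0.0365 [ 0.29 -0.13  2.75] [ 0.4799 -0.1284  0.0695] 13.08
0.0375 [-0.02 -0.02  2.43] [ 0.4789 -0.1284  0.0695] 13.53
```

Force and lateral ratio peak at nominal r of about 35.5–36 mm. That means the finger's lowest line sits 3 mm further forward than assumed and 1.3 mm higher, which fits a rounded tip of about 4.6 mm. I correct the tip point, recentre on the crest at rim0 and trace clockwise with light force feedback at about 2 N.

```bash
cat >> h.py <<'E'
TIP=.0217*a-.008*zt
E
cat > trace.py <<'E'
from h import *
import sys
p0,p1=float(sys.argv[1]),float(sys.argv[2]); f0=np.load("f0.npy")
z=float(np.load("zt.npy")) if p0>0 else .0712
ff=2.0; low=0
for phi in np.arange(p0,p1+.1,7.5):
    manip.servo_line(tcp(rimpt(phi,z)),rate=.03)
    f=fav(4,.02)-f0; ff=.5*ff+.5*f[2]
    if abs(phi/22.5-round(phi/22.5))<.01 or f[2]<.8 or f[2]>4: print(phi,f.round(1),round(ff,2),round(z,4),(tipnow()-rimpt(phi,z)).round(4))
    z=float(np.clip(z+.00015*(ff-2.0),.0695,.0716))
    if ff>6 or np.hypot(f[0],f[1])>6: print("STOP",phi,f); break
np.save("zt.npy",z); print(phi,manip.get_time())
E
python3 trace.py 0 90
python3 - <<'E'
from h import *
c=snap("side"); x0,y0=230,160; b=cv2.cvtColor(c["image"],cv2.COLOR_RGB2BGR)[y0:y0+75,x0:x0+100]; b=cv2.resize(b,None,fx=8,fy=8,interpolation=cv2.INTER_CUBIC); cv2.imwrite("pics/s3.png",b)
E
```

```text
0.0 [-2.   0.4  2.9] 2.46 0.0712 [-0.0003  0.0001 -0.0001]
22.5 [-0.5 -0.2  2. ] 1.98 0.0713 [-0.0001  0.     -0.0001]
45.0 [-0.1 -0.1  1.8] 1.9 0.0713 [0.0002 0.     0.0001]
67.5 [0.  0.2 2.1] 1.91 0.0712 [0.0002 0.0001 0.    ]
90.0 [-0.2  0.2  1.5] 1.77 0.0712 [ 0.0003 -0.      0.0001]
90.0 18.15
```

View pics/s3.png

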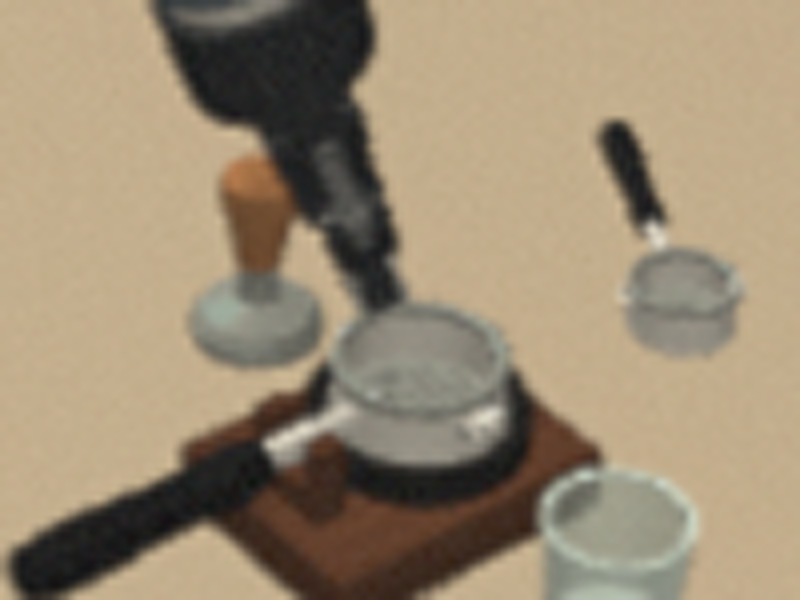

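A quarter of the way round (rim2), the fingertip is on the far-left rim at crop (380,308). The cup, handle and tamper are unmoved and force is steady at about 2 N. Continuing.

```bash
python3 trace.py 97.5 180
python3 - <<'E'
from h import *
c=snap("side"); x0,y0=230,160; b=cv2.cvtColor(c["image"],cv2.COLOR_RGB2BGR)[y0:y0+75,x0:x0+100]; b=cv2.resize(b,None,fx=8,fy=8,interpolation=cv2.INTER_CUBIC); cv2.imwrite("pics/s4.png",b)
E
```

```text
112.5 [-0.4  0.2  1.7] 1.68 0.0711 [ 0.0002 -0.      0.0001]
135.0 [-0.4 -0.6  1.9] 1.88 0.071 [ 0.0003 -0.0001  0.0001]
157.5 [-0.3  0.1  2.3] 2.21 0.071 [ 0.0001 -0.0001  0.0001]
180.0 [-0.2 -0.   2.6] 2.26 0.071 [ 0.0001 -0.0002  0.0001]
180.0 22.5
```

View pics/s4.png

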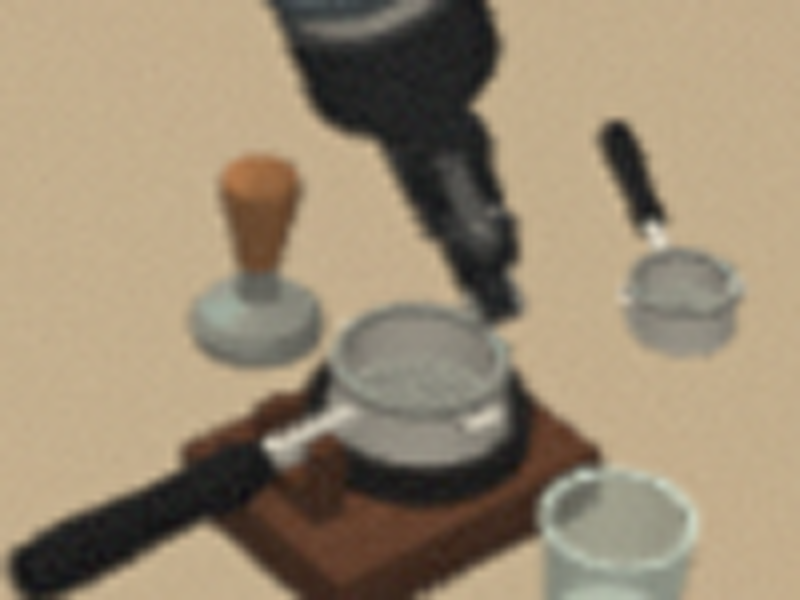

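Halfway round, the fingertip's near edge rests on rim4 at about (485,318). Force is about 2.3 N and nothing has moved. On to the second half.

```bash
python3 trace.py 187.5 270
python3 - <<'E'
from h import *
c=snap("side"); x0,y0=230,160; b=cv2.cvtColor(c["image"],cv2.COLOR_RGB2BGR)[y0:y0+75,x0:x0+100]; b=cv2.resize(b,None,fx=8,fy=8,interpolation=cv2.INTER_CUBIC); cv2.imwrite("pics/s5.png",b)
E
```

```text
202.5 [-0.2  0.2  2.3] 2.3 0.0712 [-0.0001 -0.0002 -0.    ]
225.0 [ 0.5 -0.4  2. ] 2.09 0.0713 [-0.     -0.0002  0.    ]
247.5 [ 0.1 -0.   1.6] 1.86 0.0713 [-0.0002 -0.     -0.0001]
270.0 [-0.3 -0.2  1.5] 1.7 0.0713 [-0.0002  0.     -0.0001]
270.0 26.85
```

View pics/s5.png

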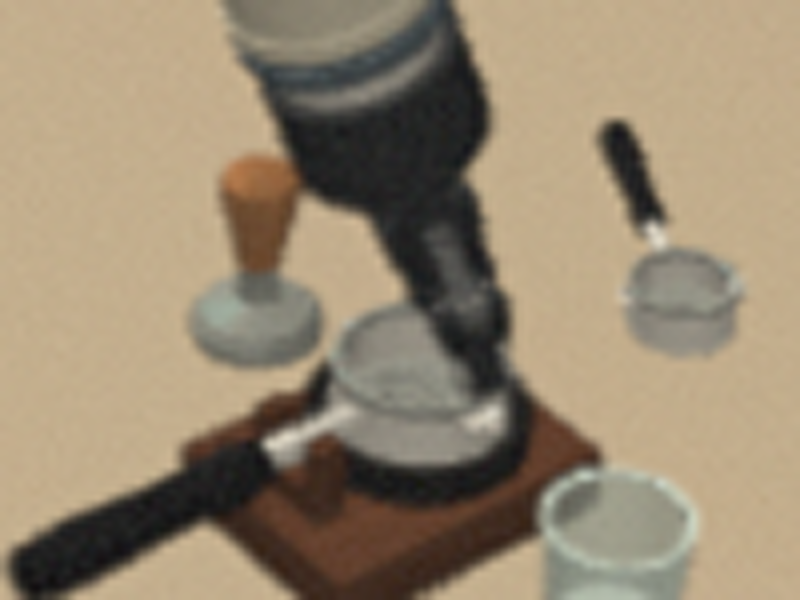

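At three quarters (rim6), the fingertip is on the near-right rim at about (475,395) and still lightly loaded. I finish the circle back to the handle, a few degrees past, then draw away upward.

```bash
python3 trace.py 277.5 360
python3 - <<'E'
from h import *
import pickle
z=float(np.load("zt.npy")); f0=np.load("f0.npy")
print("at end",(fav(8)-f0).round(2))
p=tcp(rimpt(360,z)); manip.servo_line(p+[0,0,.03],rate=.04); manip.servo_line(p+[0,0,.15],rate=.12)
q=p+np.array([0,0,.15]); manip.move_to([.30,.25,.30],RV); manip.hold(.3)
print(manip.get_time(),(fav(8)-f0).round(2),manip.get_position())
for n in("side","top"):
    c=snap(n); save(c,f"pics/{n}9.png"); o=pickle.load(open(n+"0.pkl","rb"))["image"]
    x0,y0=(240,150) if n=="top" else (200,160); w=np.s_[y0:y0+110,x0:x0+130]
    b=np.hstack([cv2.resize(cv2.cvtColor(i[w],cv2.COLOR_RGB2BGR),None,fx=3,fy=3) for i in(o,c["image"])]); cv2.imwrite(f"pics/cmp_{n}.png",b)
    print(n,"meandiff",np.abs(cv2.GaussianBlur(o,(0,0),1)[w].astype(int)-cv2.GaussianBlur(c["image"],(0,0),1)[w]).max(2).mean(), np.abs(cv2.GaussianBlur(o,(0,0),1)[w].astype(int)-cv2.GaussianBlur(c["image"],(0,0),1)[w]).max())
b=np.vstack([cv2.imread("pics/cmp_top.png"),cv2.imread("pics/cmp_side.png")]); cv2.imwrite("pics/cmp.png",cv2.resize(b,None,fx=.9,fy=.9))
E
```

```text
292.5 [-0.2  0.1  1.8] 1.78 0.0711 [-0.0003  0.0001 -0.0001]
315.0 [ 0.3 -0.3  2.3] 2.13 0.0711 [-0.0003  0.0002 -0.0001]
337.5 [-0.1  0.5  2.2] 1.83 0.071 [-0.0001  0.0001 -0.    ]
360.0 [ 0.4 -0.3  2.5] 2.43 0.071 [-0.  0. -0.]
360.0 31.2
at end [ 0.53 -0.01  2.61]
35.25 [ 0.37 -0.12  0.01] [0.30015845 0.24981444 0.2999605 ]
side meandiff 2.5793706293706293 5
top meandiff 6.382517482517483 8
```

View pics/cmp.png

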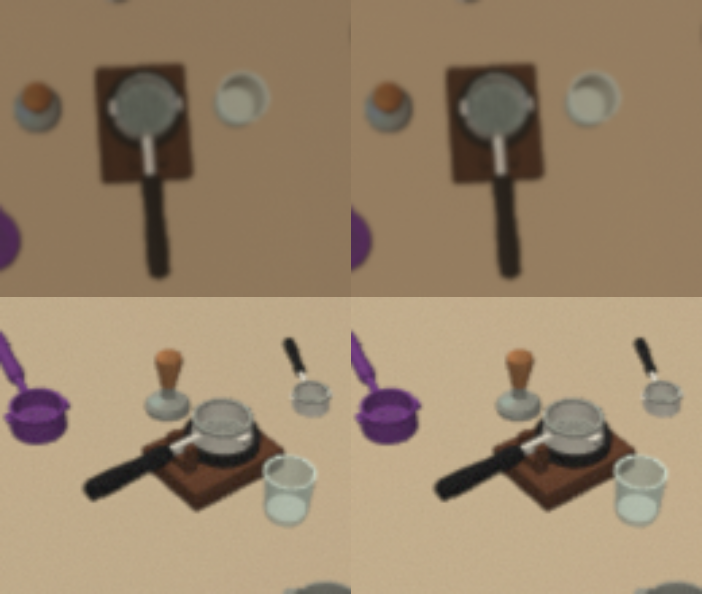

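Before and after pictures match: the only difference is a small even brightness shift, with no movement. The arm is clear and feels no force, so I'm handing in.

```bash
python3 -c "
from h import *
manip.sign_off(); print(manip.get_time())"
```

```text
the job is handed in; nothing more can be done
the job is handed in; nothing more can be done
```

I ran the closed, tilted fingertip once clockwise round the rim of the portafilter in the stand, from the handle all the way back to it. I then drew away upward and handed the job in, with the robot clock at about 35 s of the 58 s allowed.

- **Contact:** every force reading printed along the trace was between 1.5 and 2.9 N, with no sign of lost contact. At the end, clear of everything, the vertical force read 0.0 N.
- **Scene:** before and after pictures of the stand area differ by at most 8 grey levels, an even brightness shift. The portafilter, tamper, glass and the two other portafilters look unmoved. I did not compare the brush, and only the jug's edge shows in those pictures.
- **What disagreed:**
  - The two cameras differed by about 4 mm on the rim centre.
  - The first touch came 1.3 mm lower than expected, because the fingertip is rounded. I slid about 5 mm outward on rim0 to find the crest, with up to 1.9 N of sideways drag, then corrected the tip position before tracing.
  - The force pattern in that slide was not clean, so the trace may be off the crest by about 1 mm.

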